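Pin the damper to the shuttle slide and hold its index plunger out

ROBOT

A 6-joint arm with a two-finger parallel gripper is mounted at the origin on the work surface; the furniture and walls round the work are solid. World frame = base frame: x ahead of the robot, y to its left, z up, the work surface at z = 0. Lengths are in m, angles in degrees, forces in N, time in s.
With the tool pointing down it reaches from about 0.4 to 0.825 m from the base axis. Payload 7 kg.
Tool frame: the origin (TCP) lies midway between the tips of the shut fingers; the grasp point (between the pads) lies ctrl.tcp_to_grasp behind it (ctrl.tcp_to_grasp is the distance from the TCP to the grasp point, in m); z points along the fingers, y is the line along which they close (so a half turn about z gives the same grasp; the last joint's range is limited). The gripper opens to 88 mm and grips with 3 to 60 N. Pads are 19 mm wide; open, the fingers measure 130 mm over their backs; the gripper's body (78 mm by 193 mm) begins 47 mm behind the grasp point.
Start: joints at [86.293, 20.546, 0.682, 0, -70.136, -16.507], TCP at [0.233, 0.633, 0.227] pointing down, gripper open.
Joint ranges: [-176.03, 176.03], [-82.01, 121.73], [-58.28, 71.71], [-173.87, 95.51], [-174.79, -0.11], [-173.66, 173.66]. Speed limits (degrees/s): [136.94, 136.94, 172.46, 180, 180, 180].

INTERFACE

Orientations are given as [roll, pitch, yaw] about the fixed x, y, z axes, in that order (R = Rz(yaw) Ry(pitch) Rx(roll)).
In Python, from plant import ctrl, imaging, close_job gives the robot as it stands.
- The arm moves only by the shell command python3 -m crank 'ROWS'. ROWS is JSON, a list of rows, each a list of 3 entries, a list of its own where there are three numbers: the shift along the world's x, y, z in m, then the turn, a rotation vector about the world's x, y, z in degrees, then the opening, from -1 (shut) to 1 (fully open), so that 0 is half open. A call has 1 to 12 rows; each row shifts and turns the commanded pose from where the row before left it; what a row does not reach is not made up. A row lasts 1/10 s, in which the tool goes at most 50 mm and 8.59 degrees, less where a joint would pass 70% of its speed; a pose out of reach is approached as far as the arm can. A call is refused whole if a number of a shift passes 0.05 or a number of a turn 8.59, either way. A call with a gripper value outside its range is refused whole. The fingers move at their own pace and stop on an object; the grip force is fixed at half the most. Time passes only in rows, so rows that do not move let the fingers close. It gives the time, the measured TCP pose, the force, the opening and the grip force at its end, in the units of the state.
- ctrl.get_obs(): the state, without advancing time (a new reading comes with each control period).
- imaging.snapshot(name): name is "scene" or "top" or "wrist"; returns (picture, depth): 400x640x3 uint8, blue, green, red; 400x640 float32, m along the optical axis (not along the pixel's ray), 0 where there is no reading.
- imaging.camera_model(name): a dict with "mtx" (3x3 intrinsics, pixels), "R" (3x3) and "t" (3): a world point X has camera coordinates R X + t. Camera axes: x right, y down, z forward; pixel columns grow to the right and rows downward; lengths in m; the calibration is good to about 2 mm. A picture is of the moment at which its call begins: read the wrist's pose just before it. camera_model takes no time and is no camera call; for the wrist camera it gives the pose at the moment of the call.
- close_job(): hands the job in; it is judged then, once.
The state is a dict: "clock": time; "joint_pos": joint angles; "qvel": joint speeds; "tau": joint torques, N m; "tool_pos": TCP position; "orientation": TCP orientation; "force": force on the tool from outside, world axes, zero at the start; "moment": the same for the moment, N m; "opening": finger opening in m; "gripper_force": force on a finger pad.
Only numpy, scipy, OpenCV 4.12 (cv2) and the standard library are available. Lean on these libraries where they do the work, as an engineer would, in place of code of your own. Each camera call takes 0.05 s, during which the arm holds its last target. There are 200 camera calls.

TASK

Put the shuttle slide back into service: take the blue-handled jig pin from the wooden stand and push it straight down through the carriage's fork and the damper's eye until its collar sits flush on the fork, so that the spring-drawn carriage cannot slam. Only then grip the red knob of the index plunger, pull it fully up to its stop and keep holding it there: the carriage runs gently home against its rubber stops, and you finish still holding the knob up, so that the bolt cannot drop on the carriage. Leave the yellow pin in its hole and the other things on the table undisturbed.

Things in the scene. Friction and masses are not known exactly. Their poses are not given: they have to be found in the camera images.
- clevis_pin_grip (a point): Middle of the blue pin's handle, on its axis; z up. Handle: 16 mm dia, 19 mm above and below this point. Below it a steel collar (22 mm dia, 5 thick), underside 24 mm below this point, then a shank 10 mm dia, 31 long, last 4 mm tapered. Loose, 40-85 g; stands upright in a hole of the stand, its collar on the stand's top, 42 mm above the table.
- spare_pin_grip (a point): Middle of the yellow handle of another pin (same handle and collar, thinner and shorter shank) in the stand's other hole; not needed, leave it there.
- pin_stand: Wooden stand, fixed to the table, 104 (its x) by 46 (its y) by 42 mm high, origin under its middle. Two vertical 12 mm holes at x = -28 and +28 mm; which of them holds the blue pin changes.
- slide_base: The slide's aluminium base plate, fixed, 220 (its x) by 350 (its y) by 10 mm. Its y is the long axis, along which the carriage runs, toward -y; its -x side is near the robot and carries fork, damper and plunger bracket. 
- fork_hole (a point): Centre of the 12 mm hole in the top face of the carriage's steel fork, 44 mm above the table; z up, x and y as slide_base. Fork: two plates 8 thick, 34 wide in y, 12 apart, the damper's 8 mm brass eye between them, holes in line and chamfered, 28 deep in all. Seated: collar on this face. Housing 80 mm off on +x, plunger bracket (60 high) 78 on +y, damper clamps (50 high) 93 on -y.
- knob_center (a point): Middle of the index plunger's red knob, on its vertical axis, 88 mm above the table at rest; axes as slide_base. Knob: 26 mm dia, 12 mm above and below this point. Below it a steel sleeve (17 to 22 mm dia), then the blue bracket's top, 28 mm below this point. The lamp housing is about 36 mm from the axis on +x; other sides are free.
- plunger: The index plunger with its red pull knob and steel bolt, one part that slides up and down (its origin lies on its axis at table height, not at the knob: use knob_center for grasping).
- plunger_pull (a joint): How far the index plunger is pulled up, m: 0 = bolt down in the carriage's hole, about 0.007 = bolt clear of the hole, 0.014 = fully back against its stop. A spring pushes it down, 5.6 N at 0 and 9.5 N at 0.014; it falls back when let go.
- carriage (a joint): Carriage position along the slide, m: 0 = load position, where the bolt locks it, 0.040 = home against the rubber stops (it moves to the slide's -y). A band spring draws it home with about 8 N. With the damper pinned to it it needs about 1 to 2 s; without the damper it slams.
- damper_rod (a joint): Position of the damper's rod, m: 0 = pulled out, eye in line with the fork; grows to about 0.040 as the pinned carriage pushes it in.
- glue_bottle: Bystander: small red glue bottle with a white tip, 92 mm high, standing on the table.
- screw_tray: Bystander: ivory tray with machine screws, 98 by 108 by 26 mm.
- lamp_holder: Bystander: white lamp holder with a bulb and short lead, 150 mm long.
- screwdriver: Bystander: red screwdriver, 202 mm long.
- nest_housing: White boat-shaped lamp housing, 89 by 240 by 60 mm, lying loose in the carriage's nest of black blocks, its top 100 mm above the table; origin under its middle. It rides along with the carriage; leave it lying there.

How it is judged (in metres and radians):
On the way, in this order (a step that is already met when the one before it is completed fails the run):
1. the blue-handled pin is seated through fork and eye with its collar on the fork, and the plunger is still down with the carriage locked (z of clevis_pin_grip in the frame of fork_hole below 0.0265 m and horizontal distance between clevis_pin_grip and fork_hole below 0.0045 m and angle between the z axis of clevis_pin_grip and the z axis of fork_hole, either way round below 0.13 rad and value of joint each of plunger_pull, carriage below 0.003 m), for 0.2 s.
2. the plunger is pulled fully back (at least 12 of its 14 mm) by its knob, the pin still seated (z of clevis_pin_grip in the frame of fork_hole below 0.0265 m and horizontal distance between clevis_pin_grip and fork_hole below 0.0045 m and angle between the z axis of clevis_pin_grip and the z axis of fork_hole, either way round below 0.13 rad and value of joint plunger_pull above 0.012 m and contact force between the fingers and plunger above 1 N), for 0.2 s.
At the end, for the whole second after the job is handed in: Knob still gripped, plunger at least 12 of 14 mm up; carriage still and home (37 of 40 mm or more), damper rod pushed in by 34 mm or more; blue pin seated: collar within 2.5 mm of the fork's top, handle within 4.5 mm of the hole's axis, lean under 0.13 rad (all of step 2 and value of joint carriage above 0.037 m and value of joint damper_rod above 0.034 m and velocity of joint carriage below 0.01 m/s); the arm keeps its last pose, push and grip.
It fails at once if the carriage slams (faster than 0.25 m/s) (velocity of joint carriage above 0.25 m/s).
It fails at once if the yellow pin is moved by more than 12 mm (distance of spare_pin_grip from where it was at the start of the episode above 0.012 m).
It fails at once if a bystander (glue bottle, screw tray, lamp holder, screwdriver) is moved by more than 20 mm, or the bottle tips over (distance of any of glue_bottle, screw_tray, lamp_holder, screwdriver from where it was at the start of the episode above 0.02 m or angle between glue_bottle's own z axis and vertical above 0.5 rad).
It fails at once if the lamp housing in the nest is tipped or lifted out (angle between nest_housing's own z axis and vertical above 0.2 rad or height (world z) of nest_housing above 0.055 m).
It also fails if it takes over 61 s, if anything falls off the work surface, if the arm or the gripper's body presses on something with over 40 N, if the wrist force passes 120 N, or if a joint passes its speed limit or range.

## Working session

There is one attempt and no reset: what is moved stays moved. The work goes in short steps, Python scripts to look and compute and a shell command to move; the robot and the scene stay as the last step left them, time stands still between calls to the robot, and variables do not carry over. Pictures are saved under pics/ and viewed, at most 13 in all, crops included, and the job is handed in when it is done.

```bash
ls; mkdir -p pics
python3 - <<'E'
from plant import ctrl, imaging
import cv2,numpy as np
o=ctrl.get_obs();print(o,ctrl.tcp_to_grasp)
for n in("top","scene"):
    p,d=imaging.snapshot(n);cv2.imwrite(f"pics/{n}0.png",p);np.save(f"pics/{n}0.npy",d);print(imaging.camera_model(n))
E
```

```text
pics
{'clock': 0.0, 'joint_pos': array([ 8.62923718e+01,  2.05923306e+01,  6.33112795e-01, -1.97254051e-02,
       -7.01356960e+01, -1.65094434e+01]), 'qvel': array([ 0.0609354 ,  0.10684563, -0.10626703,  0.00039034, -0.09168365,
        0.09064092]), 'tau': array([ 2.96361559e-04, -5.82723570e+01,  2.93050611e+01,  6.99729413e+00,
        7.00452380e-03, -1.61287462e-04]), 'tool_pos': array([0.23309524, 0.63294963, 0.2256088 ]), 'orientation': array([ 1.79903729e+02, -9.19604108e-03, -2.02237818e+01]), 'force': array([-0.05689578,  0.26332121,  0.27899141]), 'moment': array([-0.00254042,  0.02676885, -0.03363851]), 'gripper_force': 0.0, 'opening': 0.0876411574694044} 0.0188
{'mtx': array([[514.71693891,   0.        , 324.29048557],
       [  0.        , 514.71693891, 194.02403422],
       [  0.        ,   0.        ,   1.        ]]), 'R': array([[ 0.00245935, -0.99669741, -0.08116793],
       [-0.98800992,  0.01010818, -0.15405915],
       [ 0.15437081,  0.0805736 , -0.98472207]]), 't': array([0.06265666, 0.54841877, 1.60639074])}
{'mtx': array([[454.88859704,   0.        , 314.58764844],
       [  0.        , 454.88859704, 194.49366399],
       [  0.        ,   0.        ,   1.        ]]), 'R': array([[ 0.72460124, -0.68905982,  0.01223146],
       [-0.43792656, -0.47407377, -0.76385495],
       [ 0.53214037,  0.54813376, -0.64527204]]), 't': array([-0.37027944,  0.34038017,  1.26281603])}
```

View pics/top0.png

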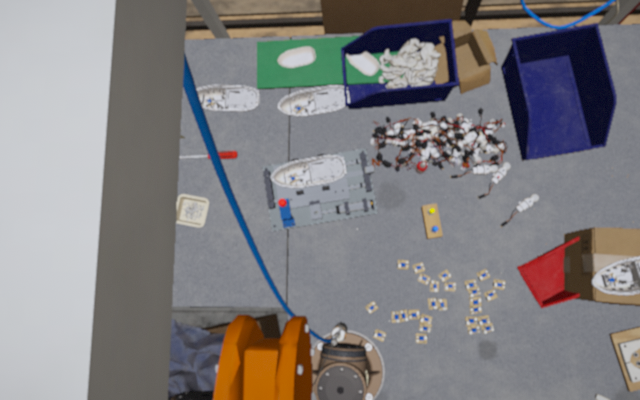

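View pics/scene0.png

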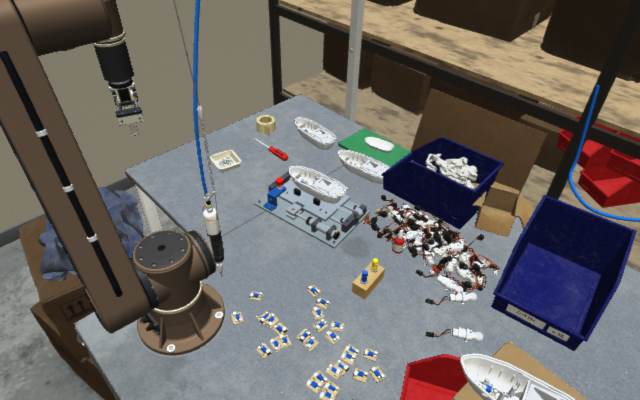

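The top view shows the blue pin at (435,229), the yellow pin at (432,211), the red knob at (283,203), and the slide plate spanning roughly (270–375, 150–228).

```bash
cat > h.py <<'E'
from plant import ctrl, imaging
import cv2,numpy as np
def ray(m,u,v,z):
    R,t,K=m["R"],m["t"],m["mtx"]; c=-R.T@t
    d=R.T@np.linalg.solve(K,[u,v,1.]); return (c+d*(z-c[2])/d[2]).round(4)
def proj(m,X):
    p=m["mtx"]@(m["R"]@np.array(X)+m["t"]); return (p[:2]/p[2]).round(1)
def blob(p,m,lo,hi,z,amin=15):
    h=cv2.cvtColor(p,cv2.COLOR_BGR2HSV); k=cv2.inRange(h,np.array(lo),np.array(hi))
    n,_,s,c=cv2.connectedComponentsWithStats(k)
    for i in range(1,n):
        if s[i,4]>=amin: print(c[i].round(1),s[i],ray(m,*c[i],z))
E
python3 - <<'E'
from h import *
p=cv2.imread("pics/top0.png");m=imaging.camera_model("top")
for n,u,v,z in(("blue",435,229,.09),("yel",432,211,.09),("knob",283,203,.1),("forkguess",316,212,.044),("c1",268,170,.01),("c2",274,229,.01),("c3",378,214,.01)):print(n,ray(m,u,v,z))
mw=imaging.camera_model("wrist");o=ctrl.get_obs();print(-mw["R"].T@mw["t"]-o["tool_pos"],mw["R"],mw["mtx"])
cv2.imwrite("pics/topc.png",cv2.resize(p[140:250,250:450],None,fx=4,fy=4,interpolation=cv2.INTER_CUBIC))
E
```

```text
blue [ 0.4308 -0.2804  0.09  ]
yel [ 0.4858 -0.2731  0.09  ]
knob [0.5131 0.1849 0.1   ]
forkguess [0.4909 0.0871 0.044 ]
c1 [0.6371 0.2518 0.01  ]
c2 [0.4401 0.2281 0.01  ]
c3 [ 0.4871 -0.1108  0.01  ]
[ 0.07068994 -0.02553679  0.15830103] [[-0.34655802 -0.93802622  0.00208511]
 [-0.89964853  0.33300691  0.28238082]
 [-0.26557497  0.09598547 -0.95930012]] [[339.51265821   0.         316.51624745]
 [  0.         339.51265821 204.86753429]
 [  0.           0.           1.        ]]
```

View pics/topc.png

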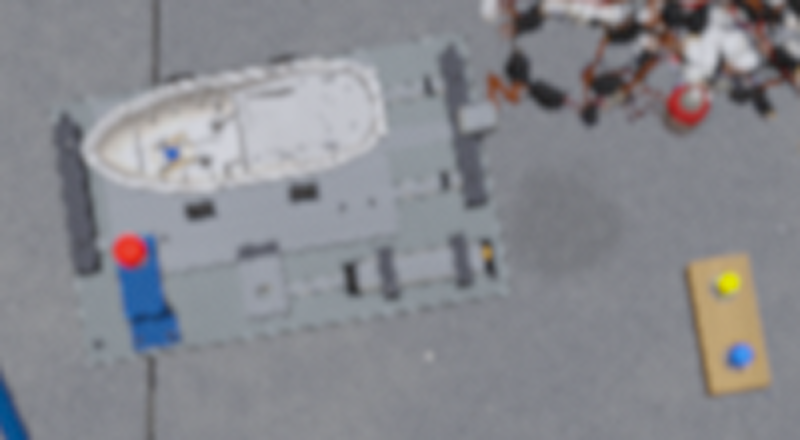

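The crop shows the fork hole at crop (262,290), which is top pixel (315.5,212.5). The slide's long edge and the stand share a yaw of about +8°. A blue hose hangs nearby, so I'll locate it in 3D.

Run:
```python
from h import *
for n,pts in(("top",[(200,100),(225,180),(260,260),(300,318),(338,330),(316,212),(283,203)]),("scene",[(198,30),(197,100),(204,180),(209,215),(217,250),(221,272)])):
    d=np.load(f"pics/{n}0.npy");m=imaging.camera_model(n)
    for u,v in pts:
        w=d[v-2:v+3,u-2:u+3]; z=w[w>0].min() if (w>0).any() else 0
        X=m["R"].T@(z*np.linalg.solve(m["mtx"],[u,v,1.])-m["t"]);print(n,u,v,X.round(3))
```

```text
top 200 100 [0.414 0.042 1.334]
top 225 180 [0.379 0.056 1.218]
top 260 260 [0.311 0.06  1.032]
top 300 318 [ 0.261 -0.022  1.276]
top 338 330 [ 0.165 -0.004  0.426]
top 316 212 [0.49  0.086 0.051]
top 283 203 [0.512 0.184 0.107]
scene 198 30 [0.209 0.038 0.737]
scene 197 100 [ 0.156 -0.008  0.618]
scene 204 180 [ 0.142 -0.002  0.41 ]
scene 209 215 [ 0.135 -0.009  0.307]
scene 217 250 [ 0.135 -0.018  0.187]
scene 221 272 [ 0.139 -0.008  0.086]
```

```bash
python3 -m crank '[[[0.02,-0.04,0.004],[0,0,2.35],1],[[0.02,-0.04,0.004],[0,0,2.35],1],[[0.02,-0.04,0.004],[0,0,2.35],1],[[0.02,-0.04,0.004],[0,0,2.35],1],[[0.02,-0.04,0.004],[0,0,2.35],1],[[0.02,-0.04,0.004],[0,0,2.35],1],[[0.02,-0.04,0.004],[0,0,2.35],1],[[0.02,-0.04,0.004],[0,0,2.35],1],[[0.02,-0.04,0.004],[0,0,2.35],1],[[0.02,-0.04,0.004],[0,0,2.35],1],[[0.02,-0.04,0.004],[0,0,2.35],1],[[0.0,-0.02,0.0],[0,0,2.35],1]]'
python3 -m crank '[[[0,-0.02,0],[0,0,0],1],[[0,0,0],[0,0,0],1],[[0,0,0],[0,0,0],1],[[0,0,0],[0,0,0],1]]'
python3 - <<'E'
from h import *
o=ctrl.get_obs();print(o["tool_pos"],o["orientation"],o["joint_pos"],o["qvel"].max())
m=imaging.camera_model("wrist");p,d=imaging.snapshot("wrist");cv2.imwrite("pics/w1.png",p);np.save("pics/w1.npy",d)
np.savez("pics/w1m.npz",**m)
E
```

```text
clock: 1.3
tool_pos: [0.4545, 0.1708, 0.2708]
orientation: [180.0, -0.0, 8.0]
force: [0.6, 1.1, -0.2]
opening: 0.0879
gripper_force: 0.0
clock: 1.7
tool_pos: [0.4532, 0.1539, 0.2705]
orientation: [-180.0, 0.0, 8.0]
force: [0.3, -0.7, -0.4]
opening: 0.0879
gripper_force: 0.0
[0.45321553 0.15390145 0.27045854] [-1.79997976e+02  6.95645653e-03  7.99951161e+00] [ 4.23749256e+01  5.34794563e-02 -1.90704886e+01 -5.92507439e-03
 -7.08806308e+01  5.56265268e+01] 0.5270909505181459
```

View pics/w1.png

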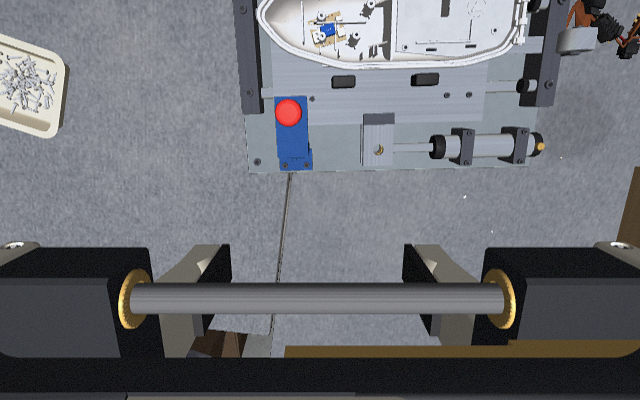

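The wrist view shows the fork hole at about (379,150), the knob at (288,112), and the slide edge nearly level.

Run:
```python
from h import *
p=cv2.imread("pics/w1.png");m=dict(np.load("pics/w1m.npz"));d=np.load("pics/w1.npy")
print(ray(m,379,149.5,.044)); blob(p,m,(0,150,120),(6,255,255),.1,100)
print(cv2.cvtColor(p,cv2.COLOR_BGR2GRAY)[143:157,370:390])
print(ray(m,364,165,.044),ray(m,394,165,.044),ray(m,364,125,.044),ray(m,394,125,.044))
mt=imaging.camera_model("top");t=cv2.imread("pics/top0.png");blob(t,mt,(100,150,120),(125,255,255),.085);blob(t,mt,(25,150,120),(35,255,255),.085)
a=ray(m,249,172.5,.01);b=ray(m,526,164,.01);print(a,b,np.degrees(np.arctan2(-(a-b)[0],(a-b)[1])))
```

```text
[0.4897 0.0885 0.044 ]
[287.9 112.3] [275 100  27  26 544] [0.5175 0.1905 0.1   ]
[[161 159 161 169 168 164 167 171 163 164 162 168 170 163 165 165 164 165
  166 163]
 [166 159 162 167 166 164 164 159 158 115 167 165 169 165 168 167 161 169
  165 163]
 [164 161 160 168 163 162 155 155 156  71 136 171 162 165 167 168 165 164
  164 162]
 [162 162 162 166 159 156 151 152 156  92  97 159 128 165 163 164 163 163
  165 164]
 [164 160 163 161 154 152 150 154 160  89  84 127 109 150 167 166 161 162
  164 164]
 [164 159 168 154 150 151 151 154 160  65  83 120 111 115 169 162 163 163
  163 162]
 [164 159 170 151 151 154 153 157 132  80  86 143  94 106 168 165 163 162
  166 160]
 [165 157 170 148 150 155 155 134  82  94  75 176  84 131 171 167 163 164
  167 161]
 [162 161 169 140 138 128 128  84  84  84 108 153  69 140 165 164 163 165
  164 161]
 [163 161 170 140 120 117 103 108  77 113 124  88  99 158 167 164 165 164
  164 161]
 [164 159 168 161 141  89 100 132 161 130  89  97 154 167 166 165 164 164
  163 161]
 [162 160 165 168 157 128  94 106 126 125  99 155 167 166 169 165 163 165
  163 167]
 [164 159 165 168 168 161 150 144 139 152 152 174 164 164 165 163 161 166
  161 161]
 [166 156 164 167 167 163 174 173 165 167 166 168 166 167 167 165 163 167
  164 162]]
[0.47   0.1021 0.044 ] [0.4747 0.0682 0.044 ] [0.5139 0.11   0.044 ] [0.5184 0.0772 0.044 ]
[565.1  15.1] [521   0  94  30 307] [ 1.1105 -0.7098  0.085 ]
[228.5 188.9] [ 184   73  109  243 1168] [0.5621 0.3634 0.085 ]
[286.2 215.9] [280 204  14  22 169] [0.4744 0.1767 0.085 ]
[315.  334.8] [310 331  12   9  26] [0.1145 0.0842 0.085 ]
[431.9 210.1] [430 208   5   5  22] [ 0.4892 -0.2735  0.085 ]
[0.4357 0.2373 0.01  ] [ 0.4939 -0.1026  0.01  ] 9.716349314275861
```

```bash
python3 -m crank '[[[0,-0.035,0],[0,0,0],1],[[0,-0.04,0],[0,0,0],1],[[0,-0.04,0],[0,0,0],1],[[0,-0.04,0],[0,0,0],1],[[0,-0.04,0],[0,0,0],1],[[-0.005,-0.04,0],[0,0,0],1],[[-0.01,-0.04,0],[0,0,0],1],[[-0.01,-0.04,0],[0,0,0],1],[[-0.01,-0.04,0],[0,0,0],1],[[-0.01,-0.04,-0.02],[0,0,0],1],[[0,-0.03,-0.02],[0,0,0],1],[[0,0,0],[0,0,0],1]]'
python3 -m crank '[[[0,0,0],[0,0,0],1],[[0,0,0],[0,0,0],1],[[0,0,0],[0,0,0],1]]'
python3 - <<'E'
from h import *
o=ctrl.get_obs();print(o["tool_pos"],o["orientation"],o["joint_pos"])
m=imaging.camera_model("wrist");p,d=imaging.snapshot("wrist");cv2.imwrite("pics/w2.png",p);np.savez("pics/w2m.npz",**m)
blob(p,m,(100,150,80),(125,255,255),.085,60);blob(p,m,(22,150,120),(35,255,255),.085,60)
E
```

```text
clock: 2.95
tool_pos: [0.4069, -0.2731, 0.2275]
orientation: [-179.9, 0.3, 7.8]
force: [-0.5, 1.6, -0.5]
opening: 0.088
gripper_force: 0.0
clock: 3.25
tool_pos: [0.4091, -0.2708, 0.2313]
orientation: [180.0, -0.1, 8.1]
force: [-0.5, 0.5, 0.2]
opening: 0.0877
gripper_force: 0.0
[ 0.40906725 -0.27076752  0.23134923] [ 1.79970027e+02 -7.92660060e-02  8.08450688e+00] [-1.04829933e+01  2.68906766e+00 -2.15540321e+01  3.48229625e-03
 -6.56722160e+01  1.08566047e+02]
[331.8 161.4] [323 151  18  21 285] [ 0.4373 -0.2801  0.085 ]
[237.  230.7] [231 226  13  11 117] [ 0.3588 -0.2004  0.085 ]
[276.5 243.2] [271 239  12   9  85] [ 0.3513 -0.2392  0.085 ]
[287.3 269.5] [281 264  13  12  97] [ 0.3248 -0.2528  0.085 ]
[338.6 268.9] [333 264  12  12  93] [ 0.3325 -0.303   0.085 ]
[401.7 317.5] [396 315  12   7  65] [ 0.2868 -0.3766  0.085 ]
[300.1 326.8] [296 322   9  10  78] [ 0.261  -0.2737  0.085 ]
[320.4 329.8] [316 324   9  12  72] [ 0.2604 -0.2953  0.085 ]
[398.  333.6] [392 329  12  10  98] [ 0.267  -0.3768  0.085 ]
[209.6 343. ] [206 339   9   9  66] [ 0.2277 -0.1812  0.085 ]
[225.2 345.6] [221 339   9  13  86] [ 0.2269 -0.1977  0.085 ]
[251.6 342.3] [247 338  11  10  84] [ 0.2349 -0.2252  0.085 ]
[277.6 353.9] [273 349  11   9  64] [ 0.224  -0.2541  0.085 ]
[331.8  99.8] [323  91  19  18 111] [ 0.4898 -0.272   0.085 ]
```

View pics/w2.png

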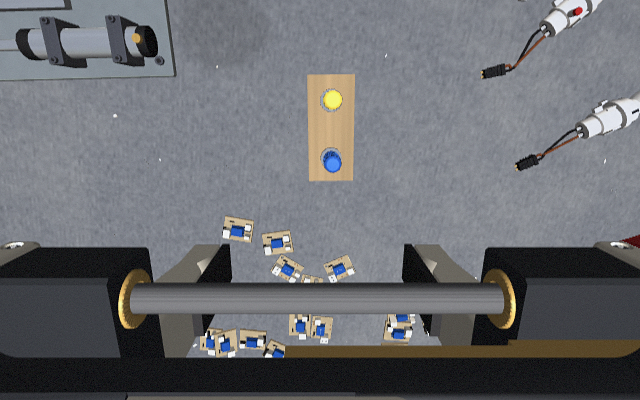

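The wrist view shows the stand aligned with the tool. The blue handle top is at about (332,164) and the yellow one at (332,100). I'll descend on the blue pin.

```bash
python3 -m crank '[[[0.026,-0.009,0],[0,0,0],1],[[0,0,-0.04],[0,0,0],1],[[0,0,-0.04],[0,0,0],1],[[0,0,-0.04],[0,0,0],1],[[0,0,-0.03],[0,0,0],1],[[0,0,-0.015],[0,0,0],1],[[0,0,-0.01],[0,0,0],1],[[0,0,-0.004],[0,0,0],1],[[0,0,0],[0,0,0],1],[[0,0,0],[0,0,0],1]]'
python3 - <<'E'
from h import *
m=imaging.camera_model("wrist");p,d=imaging.snapshot("wrist");cv2.imwrite("pics/w3.png",p)
print(ctrl.get_obs()["tool_pos"])
E
```

```text
clock: 4.3
tool_pos: [0.4351, -0.2807, 0.0526]
orientation: [180.0, -0.1, 8.0]
force: [-0.6, 0.1, 0.9]
opening: 0.0877
gripper_force: 0.0
[ 0.43506136 -0.28071596  0.05262613]
```

View pics/w3.png

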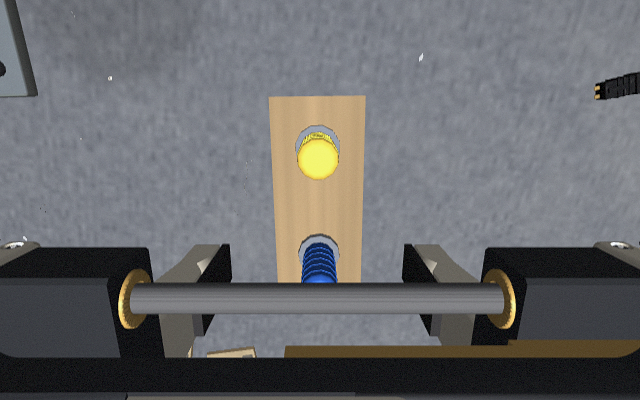

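The pin is centred between the fingers at about (319,260), with the collar's far edge at row 234.

```bash
python3 - <<'E'
from h import *
m=imaging.camera_model("wrist");c,s=np.cos(np.radians(8)),np.sin(np.radians(8))
for u,v in((319,234.5),(318,125)):
    X=ray(m,u,v,.047);print(X[:2]-11e-3*np.array([c,s]))
print(ray(m,318,158,.085))
E
python3 -m crank '[[[0,0,0],[0,0,0],-1],[[0,0,0],[0,0,0],-1],[[0,0,0],[0,0,0],-1],[[0,0,0],[0,0,0],-1],[[0,0,0],[0,0,0],-1],[[0,0,0],[0,0,0],-1],[[0,0,0],[0,0,0],-1],[[0,0,0],[0,0,0],-1]]'
```

```text
[ 0.43530705 -0.2812309 ]
[ 0.48980705 -0.2730309 ]
[ 0.4909 -0.2726  0.085 ]
clock: 5.15
tool_pos: [0.4342, -0.2806, 0.0515]
orientation: [-180.0, 0.0, 8.0]
force: [0.4, 0.5, 0.7]
opening: 0.029
gripper_force: 0.0
```

```bash
python3 -m crank '[[[0,0,0],[0,0,0],-1],[[0,0,0],[0,0,0],-1],[[0,0,0],[0,0,0],-1],[[0,0,0],[0,0,0],-1],[[0,0,0.01],[0,0,0],-1],[[0,0,0.015],[0,0,0],-1],[[0,0,0.02],[0,0,0],-1],[[0,0,0.03],[0,0,0],-1],[[0,0,0.03],[0,0,0],-1],[[0,0,0],[0,0,0],-1],[[0,0,0],[0,0,0],-1],[[0,0,0],[0,0,0],-1]]'
```

```text
clock: 6.35
tool_pos: [0.4336, -0.2803, 0.1562]
orientation: [-180.0, 0.0, 8.0]
force: [0.2, -0.1, -0.8]
opening: 0.0157
gripper_force: 30.0
```

```bash
python3 -m crank '[[[0.006,0.04,0],[0,0,0],-1],[[0.006,0.04,0],[0,0,0],-1],[[0.006,0.04,0],[0,0,0],-1],[[0.006,0.04,0],[0,0,0],-1],[[0.006,0.04,0],[0,0,0],-1],[[0.006,0.04,0],[0,0,0],-1],[[0.006,0.04,0],[0,0,0],-1],[[0.006,0.04,0],[0,0,0],-1],[[0.006,0.04,0],[0,0,0],-1],[[0.002,0.01,0],[0,0,0],-1],[[0,0,0],[0,0,0],-1],[[0,0,0],[0,0,0],-1]]'
python3 -m crank '[[[0,0,0],[0,0,0],-1],[[0,0,0],[0,0,0],-1]]'
python3 - <<'E'
from h import *
print(ctrl.get_obs()["tool_pos"])
m=imaging.camera_model("wrist");p,d=imaging.snapshot("wrist");cv2.imwrite("pics/w4.png",p);np.savez("pics/w4m.npz",**m)
print(proj(m,(.4895,.0892,.044)))
E
```

```text
clock: 7.55
tool_pos: [0.4895, 0.0889, 0.1557]
orientation: [180.0, 0.1, 8.0]
force: [0.1, -0.3, -1.3]
opening: 0.0152
gripper_force: 30.0
clock: 7.75
tool_pos: [0.49, 0.0884, 0.1564]
orientation: [180.0, 0.0, 7.9]
force: [0.2, 0.5, -0.5]
opening: 0.0151
gripper_force: 30.0
[0.48998557 0.08837693 0.1564487 ]
[316.2 200.2]
```

View pics/w4.png

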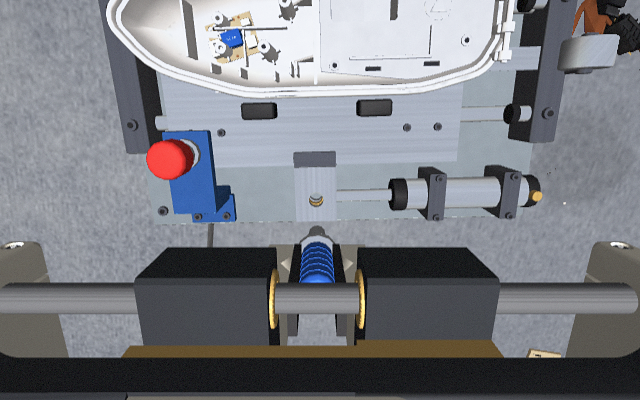

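The hole is at about (316,200), the shank tip at (317,228), and the knob at (170,158). I'll check both in pixels.

Run:
```python
from h import *
p=cv2.imread("pics/w4.png");m=dict(np.load("pics/w4m.npz"))
cv2.imwrite("pics/w4c.png",cv2.resize(p[180:260,285:350],None,fx=7,fy=7,interpolation=cv2.INTER_NEAREST))
t=np.array([.4900,.0884,.1564])
for dz in(-.0405,-.0095): print(proj(m,t+[0,0,dz]),proj(m,t+[0,.005,dz]),proj(m,t+[0.011,.0,dz]))
print(ray(m,316,200,.044))
```

```text
[317.6 230.7] [309.7 229.7] [320.1 214.1]
[317.9 251.2] [308.6 250.1] [320.7 232.2]
[0.4896 0.0894 0.044 ]
```

View pics/w4c.png

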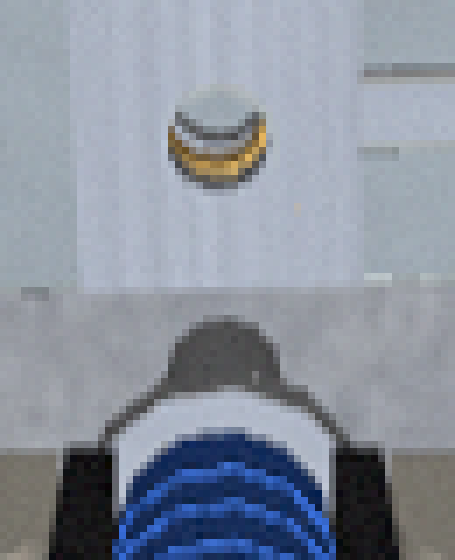

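```bash
python3 -m crank '[[[-0.0003,0.0004,-0.03],[0,0,0],-1],[[0,0,-0.025],[0,0,0],-1],[[0,0,-0.01],[0,0,0],-1],[[0,0,-0.005],[0,0,0],-1],[[0,0,-0.005],[0,0,0],-1],[[0,0,-0.004],[0,0,0],-1],[[0,0,0],[0,0,0],-1],[[0,0,0],[0,0,0],-1]]'
```

```text
clock: 8.6
tool_pos: [0.49, 0.0898, 0.0779]
orientation: [-180.0, -0.0, 8.0]
force: [-0.7, -1.2, -1.1]
opening: 0.0153
gripper_force: 30.0
```

The tip is in the hole without contact force.

```bash
python3 -m crank '[[[0,0,-0.004],[0,0,0],-1],[[0,0,-0.004],[0,0,0],-1],[[0,0,-0.004],[0,0,0],-1],[[0,0,-0.004],[0,0,0],-1],[[0,0,-0.003],[0,0,0],-1],[[0,0,-0.002],[0,0,0],-1],[[0,0,0],[0,0,0],-1],[[0,0,0],[0,0,0],-1]]'
```

```text
clock: 9.4
tool_pos: [0.4899, 0.0898, 0.0565]
orientation: [180.0, 0.0, 8.0]
force: [-1.2, -0.4, -0.3]
opening: 0.0154
gripper_force: 30.0
```

```bash
python3 -m crank '[[[0,0,-0.0015],[0,0,0],-1],[[0,0,-0.001],[0,0,0],-1],[[0,0,-0.001],[0,0,0],-1],[[0,0,0],[0,0,0],-1],[[0,0,0],[0,0,0],-1]]'
```

```text
clock: 9.9
tool_pos: [0.49, 0.0898, 0.0535]
orientation: [180.0, -0.0, 8.0]
force: [-2.7, -1.2, 4.8]
opening: 0.0153
gripper_force: 30.0
```

```bash
python3 -m crank '[[[0,0,-0.0007],[0,0,0],-1],[[0,0,0],[0,0,0],-1],[[0,0,0],[0,0,0],-1],[[0,0,0],[0,0,0],-1],[[0,0,0],[0,0,0],-0.2],[[0,0,0],[0,0,0],-0.2],[[0,0,0],[0,0,0],-0.2],[[0,0,0],[0,0,0],-0.2],[[0,0,0],[0,0,0],-0.2],[[0,0,0],[0,0,0],-0.2]]'
```

```text
clock: 10.9
tool_pos: [0.49, 0.0898, 0.0523]
orientation: [180.0, 0.0, 8.0]
force: [0.6, -0.1, -0.3]
opening: 0.035
gripper_force: 0.0
```

```bash
python3 -m crank '[[[0,0,0.015],[0,0,0],-0.2],[[0,0,0.03],[0,0,0],-0.2],[[0,0,0.04],[0,0,0],-0.2],[[0,0,0.04],[0,0,0],0.2],[[-0.012,0.01,0.01],[0,0,0],0.2],[[0,0,0],[0,0,0],0.2],[[0,0,0],[0,0,0],0.2],[[0,0,0],[0,0,0],0.2]]'
python3 - <<'E'
from h import *
print(ctrl.get_obs()["tool_pos"])
m=imaging.camera_model("wrist");p,d=imaging.snapshot("wrist");cv2.imwrite("pics/w5.png",p);np.savez("pics/w5m.npz",**m)
blob(p,m,(0,150,120),(6,255,255),.1,100);blob(p,m,(100,150,80),(125,255,255),.087,60)
E
```

```text
clock: 11.7
tool_pos: [0.4775, 0.0994, 0.1862]
orientation: [180.0, 0.1, 8.0]
force: [0.1, -0.8, 0.0]
opening: 0.0529
gripper_force: 0.0
[0.47751213 0.09938779 0.18622542]
[199.1 138.2] [182 121  35  35 968] [0.518  0.1897 0.1   ]
[256.7  29.2] [246  21  20  17 222] [0.5956 0.1579 0.087 ]
[222.9 165.5] [ 192  115   62   87 2499] [0.498  0.1751 0.087 ]
[330.2 185.6] [321 173  20  26 427] [0.4938 0.0916 0.087 ]
```

View pics/w5.png

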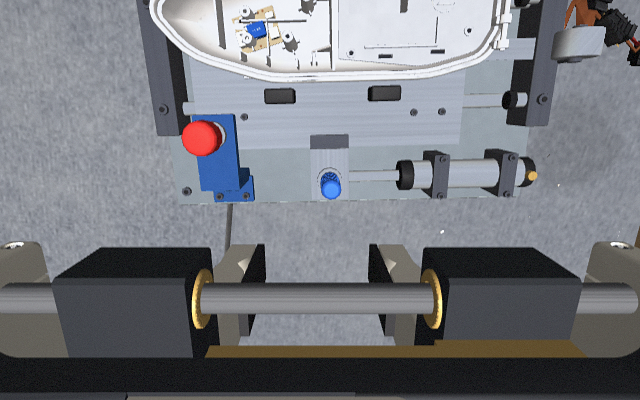

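The blue pin stands upright in the fork, with its top at (330,186). The knob is at (199,138), about (0.5175, 0.190) in world coordinates. Next I'll move over the knob and descend.

```bash
python3 -m crank '[[[0.02,0.045,0],[0,0,0],0.3],[[0.02,0.045,0],[0,0,0],0.3],[[0,0,-0.03],[0,0,0],0.3],[[0,0,-0.03],[0,0,0],0.3],[[0,0,-0.03],[0,0,0],0.3],[[0,0,-0.015],[0,0,0],0.3],[[0,0,-0.01],[0,0,0],0.3],[[0,0,0],[0,0,0],0.3],[[0,0,0],[0,0,0],0.3]]'
```

```text
clock: 12.65
tool_pos: [0.5183, 0.1898, 0.0725]
orientation: [180.0, -0.0, 8.0]
force: [-0.2, 0.9, 0.5]
opening: 0.0568
gripper_force: 0.0
```

```bash
python3 -m crank '[[[-0.0005,0,-0.002],[0,0,0],-1],[[0,0,0],[0,0,0],-1],[[0,0,0],[0,0,0],-1],[[0,0,0],[0,0,0],-1],[[0,0,0],[0,0,0],-1],[[0,0,0],[0,0,0],-1],[[0,0,0],[0,0,0],-1],[[0,0,0],[0,0,0],-1],[[0,0,0],[0,0,0],-1]]'
```

```text
clock: 13.55
tool_pos: [0.5176, 0.1902, 0.0707]
orientation: [-180.0, -0.0, 8.0]
force: [-3.0, 3.1, 5.5]
opening: 0.0244
gripper_force: 30.0
```

```bash
python3 -m crank '[[[0,0,0.002],[0,0,0],-1],[[0,0,0.002],[0,0,0],-1],[[0,0,0.002],[0,0,0],-1],[[0,0,0.002],[0,0,0],-1],[[0,0,0.002],[0,0,0],-1],[[0,0,0.002],[0,0,0],-1],[[0,0,0.0015],[0,0,0],-1],[[0,0,0],[0,0,0],-1],[[0,0,0],[0,0,0],-1]]'
```

```text
clock: 14.45
tool_pos: [0.5174, 0.1902, 0.0828]
orientation: [-180.0, 0.0, 8.0]
force: [2.6, 5.0, -8.9]
opening: 0.0245
gripper_force: 30.0
```

```bash
python3 -m crank '[[[0,0,0.001],[0,0,0],-1],[[0,0,0.001],[0,0,0],-1],[[0,0,0],[0,0,0],-1],[[0,0,0],[0,0,0],-1]]'
```

```text
clock: 14.85
tool_pos: [0.5174, 0.1902, 0.0847]
orientation: [-180.0, 0.0, 8.0]
force: [2.5, 4.9, -9.6]
opening: 0.0245
gripper_force: 30.0
```

```bash
python3 -m crank '[[[0,0,0.001],[0,0,0],-1],[[0,0,0],[0,0,0],-1],[[0,0,0],[0,0,0],-1]]'; python3 -m crank '[[[0,0,0.0005],[0,0,0],-1],[[0,0,0],[0,0,0],-1],[[0,0,0],[0,0,0],-1],[[0,0,0],[0,0,0],-1],[[0,0,0],[0,0,0],-1],[[0,0,0],[0,0,0],-1],[[0,0,0],[0,0,0],-1],[[0,0,0],[0,0,0],-1],[[0,0,0],[0,0,0],-1],[[0,0,0],[0,0,0],-1],[[0,0,0],[0,0,0],-1],[[0,0,0],[0,0,0],-1]]'
python3 - <<'E'
from h import *
for n in("wrist","top","scene"):
    m=imaging.camera_model(n);p,d=imaging.snapshot(n);cv2.imwrite(f"pics/f_{n}.png",p)
    if n=="wrist": blob(p,m,(100,150,80),(125,255,255),.087,60)
E
```

```text
clock: 15.15
tool_pos: [0.5172, 0.1902, 0.0849]
orientation: [-180.0, 0.1, 7.9]
force: [5.4, 6.3, -17.1]
opening: 0.0244
gripper_force: 30.0
clock: 16.35
tool_pos: [0.5172, 0.1901, 0.085]
orientation: [-180.0, 0.1, 7.9]
force: [6.1, 6.3, -20.2]
opening: 0.0247
gripper_force: 30.0
[464.4  94.1] [450  83  28  23 425] [0.6051 0.1378 0.087 ]
[316.2 227.4] [ 287  213   58   48 1274] [0.5348 0.1935 0.087 ]
[561.3 324.8] [546 314  29  25 502] [0.4978 0.0558 0.087 ]
```

View pics/f_wrist.png

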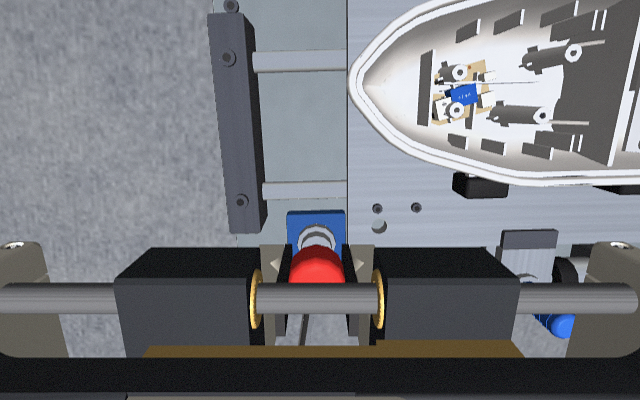

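The knob is at its stop, since the force jumped from 9.6 to 20 N. The carriage has moved toward home and the blue pin is at (561,325). I'll wait and check that it has settled.

```bash
for i in 1 2; do python3 -m crank '[[[0,0,0],[0,0,0],-1],[[0,0,0],[0,0,0],-1],[[0,0,0],[0,0,0],-1],[[0,0,0],[0,0,0],-1],[[0,0,0],[0,0,0],-1],[[0,0,0],[0,0,0],-1],[[0,0,0],[0,0,0],-1],[[0,0,0],[0,0,0],-1],[[0,0,0],[0,0,0],-1],[[0,0,0],[0,0,0],-1]]'; done
python3 - <<'E'
from h import *
m=imaging.camera_model("wrist");p,d=imaging.snapshot("wrist");blob(p,m,(100,150,80),(125,255,255),.087,60)
q=cv2.imread("pics/f_wrist.png");print(np.abs(p.astype(int)-q)[:240].mean())
# blue housing part: shift between w5 and now
a=ray(dict(np.load("pics/w5m.npz")),256.7,29.2,.07);b=ray(m,464.4,94.1,.07);print(a,b,np.linalg.norm(a-b))
p,d=imaging.snapshot("top");t=cv2.imread("pics/top0.png")
cv2.imwrite("pics/cmp.png",np.vstack([cv2.resize(x[135:240,255:455],None,fx=2.8,fy=2.8,interpolation=cv2.INTER_CUBIC) for x in(t,p)]))
E
```

```text
clock: 17.5
tool_pos: [0.5172, 0.1902, 0.085]
orientation: [-180.0, 0.1, 7.9]
force: [6.5, 6.3, -19.8]
opening: 0.0248
gripper_force: 30.0
clock: 18.5
tool_pos: [0.5172, 0.1902, 0.085]
orientation: [-180.0, 0.1, 7.9]
force: [6.6, 6.3, -20.0]
opening: 0.0246
gripper_force: 30.0
[464.4  94.1] [450  83  28  23 425] [0.6051 0.1378 0.087 ]
[316.2 227.4] [ 287  213   58   47 1264] [0.5348 0.1935 0.087 ]
[561.4 324.8] [546 314  29  24 499] [0.4978 0.0557 0.087 ]
2.054181857638889
[0.5984 0.161  0.07  ] [0.6066 0.1309 0.07  ] 0.031196954979613004
```

View pics/cmp.png

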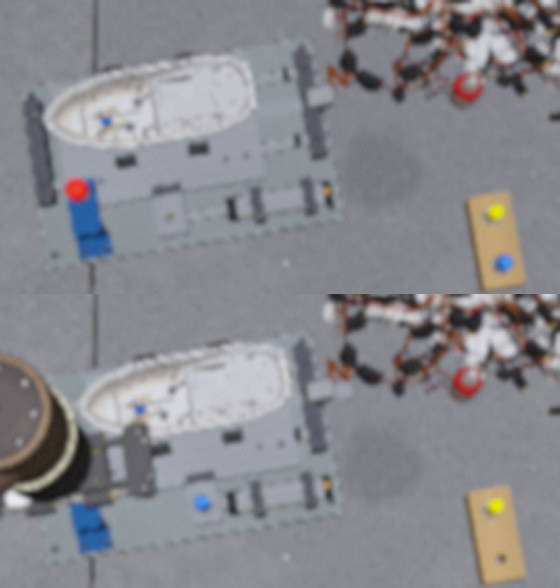

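The carriage is still. The top view before and after shows it shifted about 12.5 px, with the pin in the fork and the yellow pin in place. I'll measure that shift precisely.

Run:
```python
from h import *
m=imaging.camera_model("top");a=cv2.imread("pics/top0.png");b=cv2.imread("pics/f_top.png")
f=lambda x:cv2.resize(x,None,fx=8,fy=8,interpolation=cv2.INTER_CUBIC)
for (u0,v0,u1,v1,z) in((315,155,350,190,.09),(318,182,332,194,.04),(300,182,312,196,.04)):
    T=f(a[v0:v1,u0:u1]);S=f(b[v0-8:v1+8,u0-4:u1+22]);r=cv2.matchTemplate(S,T,cv2.TM_CCOEFF_NORMED);_,s,_,l=cv2.minMaxLoc(r)
    du,dv=l[0]/8-4,l[1]/8-8;c=((u0+u1)/2,(v0+v1)/2);print(s,du,dv,np.linalg.norm(ray(m,*c,z)-ray(m,c[0]+du,c[1]+dv,z)))
m=imaging.camera_model("top");blob(b,m,(100,150,120),(125,255,255),.087,10)
```

```text
0.9428473114967346 11.875 -2.125 0.037828296287303234
0.9965065121650696 12.125 -2.125 0.039636599248674194
0.9875062108039856 12.125 -2.125 0.03983390515628614
[565.2  15. ] [521   0  94  30 306] [ 1.1098 -0.7093  0.087 ]
[226.4 183.4] [ 184   69  109  247 1303] [0.5797 0.3701 0.087 ]
[326.7 209.3] [325 208   4   4  12] [0.4938 0.0496 0.087 ]
[286.5 217.8] [281 210  13  16 138] [0.4681 0.1753 0.087 ]
[315.9 335.3] [310 331  15  10  32] [0.1133 0.0813 0.087 ]
```

The carriage has run about 40 mm and is home, so I'm handing the job in.

```bash
python3 -c "
from plant import close_job
print(close_job())"
```

```text
the job is handed in; nothing more can be done
None
```

The job is handed in: the blue pin is seated in the fork, the carriage is home (about 40 mm of travel, measured from the top camera), and the gripper is still holding the red knob up against its stop; the hand-in returned no verdict.

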